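# Turn the bread carousel to the rye roll

## Robot

A 6-joint arm with a two-finger parallel gripper is mounted at the origin on the work surface. World frame = base frame: x ahead of the robot, y to its left, z up, the work surface at z = 0. Lengths are in mm, angles in rad, forces in N, time in s.
With the tool pointing down it reaches from about 350 to 875 mm from the base axis. Payload 4.2 kg.
Tool frame: the origin (TCP) lies midway between the tips of the shut fingers; the grasp point (between the pads) lies ctrl.hold_point_z behind it (ctrl.hold_point_z is the distance from the TCP to the grasp point, in mm); z points along the fingers, y is the direction in which the jaws open and shut (so a half turn about z gives the same grasp; the last joint's range is limited). The gripper opens to 85 mm and grips with 20 to 120 N. Pads are 22 mm wide; open, the fingers measure 114 mm over their backs; the gripper's body (76 mm by 85 mm) begins 54 mm behind the grasp point. The pads swing forward as they close: fully open they stand 13 mm farther back than shut.
Start: joints at [-0.963, 0.385, 0.008, 0, -1.194, -0.259], TCP at [213.621, -587.337, 231.312] pointing down, gripper open.
Joint ranges: [-3.14, 3.14], [-1.21, 2.06], [-1.07, 1.41], [-3.16, 2.05], [-2.99, -0.16], [-3.1, 3.1]. Speed limits (rad/s): [2.79, 2.79, 3.14, 3.14, 3.14, 3.14].

## Interface

Orientations are given as [roll, pitch, yaw] about the fixed x, y, z axes, in that order (R = Rz(yaw) Ry(pitch) Rx(roll)).
In Python, from rig import ctrl, viewer, order, nets gives the robot as it stands.
- The arm moves only by the tool send_rows, never from a script. Its arguments are lists of equal length, an entry for each row: "travel": the shift along the tool's x, y, z in cm, a list of three; "roll": the turn about the tool's z in degrees. A call has 1 to 20 rows; each row shifts and turns the commanded pose from where the row before left it, along the tool's axes as they then stand; what a row does not reach is not made up. A row lasts 1/12 s, in which the tool goes at most 41.7 mm and 7.16 degrees, less where a joint would pass 70% of its speed; a pose out of reach is approached as far as the arm can. A call is refused whole if a number of a shift passes 4.17 or a number of a turn 7.16, either way. A call with a gripper value outside its range is refused whole. "gripper" is the opening, from -1 (shut) to 1 (fully open), set as the call begins (left out, the last holds). The fingers move at their own pace and stop on an object; "squeeze" is the grip in N (left out, the last holds). Time passes only in rows, so rows that do not move let the fingers close. It gives the time, the measured TCP pose, the force and the opening at its end, in the units of the state.
- ctrl.read_state(): the state, without advancing time (a new reading comes with each control period).
- viewer.camera(name): name is "side" or "top" or "wrist"; returns the picture (384x512x3 uint8, blue, green, red); there is no depth.
- viewer.camera_model(name): a dict with "K" (3x3 intrinsics, pixels), "R" (3x3) and "t" (3): a world point X has camera coordinates R X + t. Camera axes: x right, y down, z forward; pixel columns grow to the right and rows downward; lengths in mm; the calibration is good to about 2 mm. The wrist camera is an equidistant fisheye: a pixel r from the principal point sees the ray r / f radians off the axis. A picture is of the moment at which its call begins: read the wrist's pose just before it. camera_model takes no time and is no camera call; for the wrist camera it gives the pose at the moment of the call.
- order.hand_in(): hands the job in, once; it reports no verdict.
Trained networks look in the newest picture that a camera, given by its name, has taken for a name from the list of things; names that differ only in an ending like _2 or _b are one class to them, and where a whole thing is asked for, a point or a joint stands for the part that bears it (a point fixed in the world has none). Each returns a list of dicts, best first, with "p" (0 to 1); they miss things now and then, are a little off and sometimes report something else, mostly with a low value. They report only what shows in the picture. A call takes as long as a camera call. They do not tell look-alikes from the thing itself.
- nets.search_frame(query, camera): "bbox" ([left, top, right, bottom] in pixels, round what is visible of it).
- nets.outline_of(query, camera): "region" (384x512 bool, what is visible of it) and "bbox" ([left, top, right, bottom] in pixels, round what is visible of it).
The state is a dict: "time_s": time; "joints": joint angles; "joint_vel": joint speeds; "joint_torque": joint torques, N m; "tool_pos": TCP position; "tcp_rot": TCP orientation; "contact_force": force on the tool from outside, world axes, zero at the start; "wrist_torque": the same for the moment, N m; "opening": finger opening in mm.
Only numpy, scipy, OpenCV 4.12 (cv2) and the standard library are available. Lean on these libraries where they do the work, as an engineer would, in place of code of your own. Each camera call takes 0.05 s, during which the arm holds its last target.

## Task

Push on the pegs along the carousel's rim to turn it gently until the dark rye roll with the white flour cross stands squarely in front of the brass pointer, then take the hand away and leave it standing still. Do not touch or lift any of the rolls, and leave everything else on the bench where it is.

Things in the scene. Friction and masses are not known exactly. Their poses are not given: they have to be found in the camera images.
- stand: Fixed base of the bread carousel; place and heading differ each time. Origin on the bench, on the vertical turning axis. Its -x axis points from the turning axis to the brass pointer, the carousel's front; z up. Dark steel foot 240 mm across, at most 22 mm high, with a 50 mm wide tongue 12 mm high under the pointer.
- pointer_tip (a point): Tip of the brass pointer fixed to the stand: 155 mm from the turning axis along the stand's -x, 37 mm above the bench, pointing inward at the disc's edge. The pointer reaches out to 189 mm from the axis and up to 50 mm above the bench.
- front_place (a point): Where the centre of the roll at the front belongs: fixed on the stand, 72 mm from the turning axis towards the pointer, 70 mm above the bench.
- carousel (a joint): Angle (rad) of the wooden disc on the stand, positive anticlockwise from above, turns freely either way past a full turn; friction holds it where it is left (about 1 N at a peg keeps it turning). It reads 0 at the start of every run, wherever the rolls then are, so read the peg and roll points for the disc's heading. Each ring is centred between two pegs, 22.5 degrees from either.
- hub (a point): Centre of the disc's upper face, on the turning axis, 45 mm above the bench. Wooden disc 294 mm across, 20 mm thick; on it four white rings at 90 degree steps (centres 72 mm from the axis, 86 mm outside diameter, 8 mm high), each round one roll; a brass button at the middle (24 mm across, 22 mm high); eight blue push pegs along the rim.
- push_peg (a point): One of eight equal upright blue push pegs; the point is on its axis, 18 mm below its top. Round, 14 mm diameter, 132 mm from the turning axis, from the disc's face (45 mm above the bench) up to 80 mm above the bench. Turns with the disc; the other seven stand at 45 degree steps about the axis (87 mm clear between neighbours). Meant to be pushed sideways by a fingertip.
- rye_roll_center (a point): The marked roll: dark brown rye with a white flour cross; 72 mm diameter, 47 mm high, 80 g, standing loose on the disc in one of the four white rings (2 mm of play). The point is on its upright axis, 25 mm above its underside, so 70 mm above the bench.
- rye_roll: The same roll (rye); origin at the centre of its underside, z up, heading arbitrary.
- gold_roll1_center (a point): A golden-brown roll with a pale cross (one of three); 72 mm diameter, 47 mm high, 80 g, standing loose on the disc in one of the four white rings (2 mm of play). The point is on its upright axis, 25 mm above its underside, so 70 mm above the bench.
- gold_roll1: The same roll (golden); origin at the centre of its underside, z up, heading arbitrary.
- gold_roll2_center (a point): A golden-brown roll with a pale cross (one of three); 72 mm diameter, 47 mm high, 80 g, standing loose on the disc in one of the four white rings (2 mm of play). The point is on its upright axis, 25 mm above its underside, so 70 mm above the bench.
- gold_roll2: The same roll (golden); origin at the centre of its underside, z up, heading arbitrary.
- gold_roll3_center (a point): A golden-brown roll with a pale cross (one of three); 72 mm diameter, 47 mm high, 80 g, standing loose on the disc in one of the four white rings (2 mm of play). The point is on its upright axis, 25 mm above its underside, so 70 mm above the bench.
- gold_roll3: The same roll (golden); origin at the centre of its underside, z up, heading arbitrary.
- seed_jar: Bystander: amber glass jar with steel lid, 72 mm diameter, 120 mm high; origin at centre of underside.
- bowl: Bystander: steel bowl, 150 mm across, 65 mm high; origin at centre of underside.
- wash_brush: Bystander: wooden-handled brush lying flat, about 200 mm long along its x; origin under its middle.
- scraper: Bystander: dough scraper lying flat, steel blade 75 x 120 mm with dark wooden grip along its y, 18 mm high; origin near its middle.
- loaf_tin: Bystander: empty dark steel loaf tin, 110 x 220 x 70 mm high, longer along its y; origin at centre of underside.
Mind the look-alikes: they are no part of the job. Leave any purple or red look-alike of the gold_roll2 alone. Leave any blue look-alike of the rye_roll alone.

How it is judged (in metres and radians):
At the end, for the whole second after the job is handed in: The rye roll's centre is within 11 mm (horizontally) of the front place, 72 mm from the turning axis straight towards the pointer; the carousel turns slower than 0.05 rad/s; all four rolls stand upright (within 0.2 rad) in their rings on the disc (centres 62 to 80 mm above the bench) (horizontal distance between rye_roll_center and front_place below 0.011 m and velocity of joint carousel between -0.05 and 0.05 rad/s and height (world z) of rye_roll_center between 0.062 and 0.08 m and angle between each of rye_roll, gold_roll1, gold_roll2, gold_roll3's own z axis and vertical below 0.2 rad and height (world z) of gold_roll1_center between 0.062 and 0.08 m and height (world z) of gold_roll2_center between 0.062 and 0.08 m and height (world z) of gold_roll3_center between 0.062 and 0.08 m); the robot touches nothing.
It fails at once if the carousel is spun faster than 2.5 rad/s (velocity of joint carousel above 2.5 rad/s or velocity of joint carousel below -2.5 rad/s).
It fails at once if a roll is touched by the robot (more than 0.5 N) (contact force between any of the fingers, the arm and rye_roll above 0.5 N or contact force between any of the fingers, the arm and gold_roll1 above 0.5 N or contact force between any of the fingers, the arm and gold_roll2 above 0.5 N or contact force between any of the fingers, the arm and gold_roll3 above 0.5 N).
It fails at once if a roll is lifted out of its ring, falls off or tips over (height (world z) of any of rye_roll_center, gold_roll1_center, gold_roll2_center, gold_roll3_center above 0.085 m or height (world z) of any of rye_roll_center, gold_roll1_center, gold_roll2_center, gold_roll3_center below 0.058 m or angle between any of rye_roll, gold_roll1, gold_roll2, gold_roll3's own z axis and vertical above 0.35 rad).
It fails at once if something else on the bench is moved by more than 20 mm (distance of any of seed_jar, bowl, wash_brush, scraper, loaf_tin from where it was at the start of the episode above 0.02 m).
It also fails if it takes over 45 s, if anything falls off the work surface, if the arm or the gripper's body presses on something with over 40 N, if the wrist force passes 120 N, or if a joint passes its speed limit or range.

## Working session

There is one attempt and no reset: what is moved stays moved. The work goes in short steps, Python scripts to look and compute and a tool call to move; the robot and the scene stay as the last step left them, time stands still between calls to the robot, and variables do not carry over. Pictures are saved under pics/ and viewed, and the job is handed in when it is done.

Besides the shell and the picture viewer there is one more tool, called by a JSON object that holds its "name" and its "arguments", one argument or row to a line. send_rows: Moves the arm, as the interface text tells. Its arguments: {"type":"object","properties":{"travel":{"type":"array","items":{"type":"array","items":{"type":"number"}}},"roll":{"type":"array","items":{"type":"number"}},"gripper":{"type":"number"},"squeeze":{"type":"number"}},"required":["travel","roll"]}

```bash
ls; mkdir -p pics
python3 - <<'E'
from rig import ctrl, viewer, order, nets
import cv2,numpy as np
s=ctrl.read_state();print(s['time_s'],s['tool_pos'],s['tcp_rot'],s['opening'],ctrl.hold_point_z)
for n in('top','side'):
    im=viewer.camera(n);cv2.imwrite(f'pics/{n}0.png',im)
    m=viewer.camera_model(n);print(n,np.round(m['K'],1).tolist(),np.round(m['R'],3).tolist(),np.round(m['t'],1).tolist())
    for q in('rye_roll','gold_roll1','push_peg','pointer_tip','stand','hub','carousel'):
        try:
            for d in nets.search_frame(q,n)[:9]: print(n,q,round(d['p'],2),np.round(d['bbox'],1))
        except Exception as e: print(q,e)
E
```

```text
pics
0.0 [ 213.42024344 -586.80821449  230.22766827] [ 3.13940489e+00 -9.97198679e-05 -2.79297870e+00] 85.46925504938731 18.700000000000003
top [[458.9, 0.0, 259.1], [0.0, 458.9, 185.8], [0.0, 0.0, 1.0]] [[0.009, -1.0, -0.002], [-0.99, -0.009, -0.144], [0.144, 0.004, -0.99]] [3.4, 463.6, 1548.5]
top rye_roll 0.86 [230.5 139.1 251.5 159.7]
top rye_roll 0.79 [120.4 153.6 143.5 175. ]
top rye_roll 0.75 [173.5 107.3 191.7 120.9]
top gold_roll1 0.88 [240.9 167.  259.1 187.8]
top gold_roll1 0.7 [265.5 160.6 288.4 179. ]
top gold_roll1 0.7 [170.3 253.5 184.6 271.4]
top gold_roll1 0.68 [334.2 231.1 354.4 254.7]
top gold_roll1 0.56 [257.2 130.7 283.3 151.4]
top gold_roll1 0.19 [259.1 201.9 278.7 220.3]
top push_peg 0.73 [217.3 120.3 305.4 201.1]
top pointer_tip 0.75 [258.5 199.3 278.2 218.4]
top pointer_tip 0.49 [356.7 204.  387.9 253.3]
top pointer_tip 0.4 [230.1 138.2 249.9 159.7]
top stand 0.76 [263.4 201.4 274.4 218.4]
top hub 0.93 [217.1 119.  299.6 203.4]
top carousel 0.57 [217.9 118.5 303.  203.1]
side [[489.2, 0.0, 250.0], [0.0, 489.2, 190.2], [0.0, 0.0, 1.0]] [[-0.9, -0.436, 0.017], [-0.274, 0.534, -0.8], [0.339, -0.725, -0.599]] [438.0, 162.4, 1290.8]
side rye_roll 0.64 [198.  174.7 221.1 196.5]
side rye_roll 0.62 [113.7 217.4 131.8 235.6]
side rye_roll 0.61 [129.3 281.3 159.5 308.4]
side rye_roll 0.43 [185.1 273.4 248.6 319.8]
side gold_roll1 0.86 [231.6 178.6 255.8 199.7]
side gold_roll1 0.78 [341.5 157.5 362.5 174.8]
side gold_roll1 0.73 [296.1 280.9 323.6 308.8]
side gold_roll1 0.65 [237.7 160.5 262.2 187.4]
side gold_roll1 0.63 [207.2 158.  232.6 178.2]
side push_peg 0.8 [178.9 149.6 280.2 223.1]
side pointer_tip 0.64 [274.8 193.  295.7 214.5]
side stand 0.68 [225.4 193.7 295.5 221.9]
side stand 0.46 [179.4 150.7 279.9 224.2]
side hub 0.96 [182.9 152.6 277.4 221. ]
side hub 0.48 [272.8 195.2 295.7 210.5]
side carousel 0.93 [177.4 149.9 280.1 223.2]
```

Run:
```python
import cv2
a=cv2.imread('pics/top0.png');cv2.imwrite('pics/top0c.png',cv2.resize(a[105:235,190:330],None,fx=5,fy=4.6,interpolation=2)[:600,:800])
cv2.imwrite('pics/side0c.png',cv2.resize(cv2.imread('pics/side0.png')[140:240,165:310],None,fx=5,fy=5,interpolation=2))
```

```text
(no output)
```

View pics/top0.png

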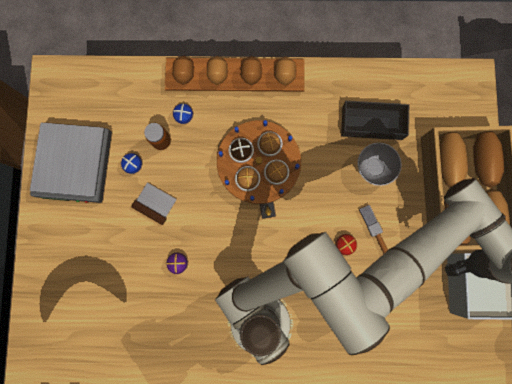

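View pics/top0c.png

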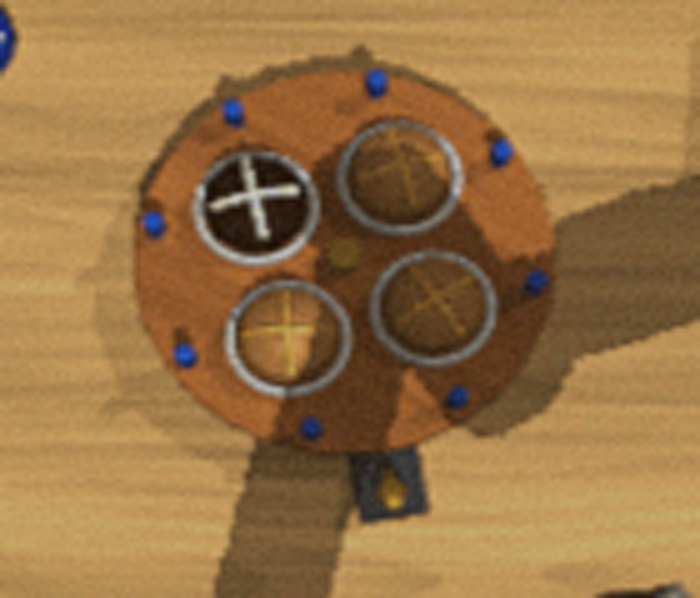

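View pics/side0c.png

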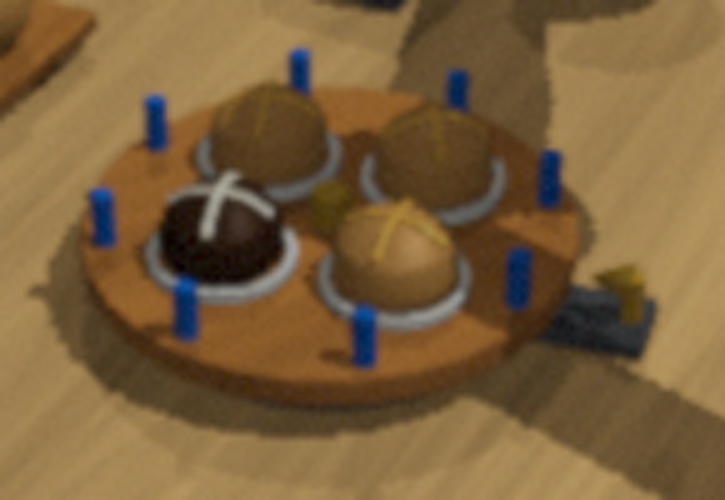

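View pics/side0.png

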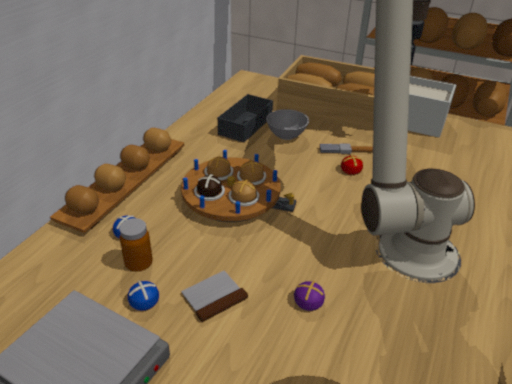

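```bash
cat > h.py <<'E'
import cv2,numpy as np
from rig import ctrl,viewer,order,nets
from scipy.optimize import least_squares
def proj(m,X):
    c=np.atleast_2d(X)@m['R'].T+m['t']; return c[:,:2]/c[:,2:]*[m['K'][0,0],m['K'][1,1]]+[m['K'][0,2],m['K'][1,2]]
def back(m,uv,z):
    K,R,t=m['K'],m['R'],m['t'];d=R.T@np.linalg.inv(K)@np.r_[uv,1];o=-R.T@t;return o+d*(z-o[2])/d[2]
def blobs(im,box):
    h=cv2.cvtColor(im,cv2.COLOR_BGR2HSV);k=cv2.inRange(h,(108,140,50),(128,255,255))
    k2=np.zeros_like(k);x0,y0,x1,y1=box;k2[y0:y1,x0:x1]=k[y0:y1,x0:x1]
    n,l,st,c=cv2.connectedComponentsWithStats(k2);return [(c[i],st[i,4]) for i in range(1,n) if st[i,4]>=5]
E
cat > fit.py <<'E'
from h import *
import sys
def fit(a,b):
    M={n:viewer.camera_model(n) for n in('top','side')}
    B={'top':blobs(a,(212,112,305,208)),'side':blobs(b,(175,145,285,220))}
    c0=[back(M['top'],[258,161],45)[0],back(M['top'],[258,161],45)[1]]
    def run(names,ph0):
        def pts(p,z): 
            an=p[2]+np.arange(8)*np.pi/4;return np.c_[p[0]+132*np.cos(an),p[1]+132*np.sin(an),np.full(8,z)]
        def r(p):
            o=[]
            for n in names:
                P=proj(M[n],pts(p,72 if n=='top' else 63))
                for c,_ in B[n]:
                    d=c-P;o.append(d[np.argmin((d**2).sum(1))])
            return np.ravel(o)
        best=min((least_squares(r,[*c0,q],loss='soft_l1') for q in np.arange(0,.78,.13)),key=lambda s:s.cost)
        return best
    for ns in(['top'],['side'],['top','side']):
        s=run(ns,0);print(ns,len(B[ns[0]]),np.round(s.x[:2],1),'phase deg',round(np.degrees(s.x[2])%45,2),'cost',round(s.cost,2))
    return s.x,M
if __name__=='__main__':
    a=cv2.imread('pics/top0.png');b=cv2.imread('pics/side0.png')
    p,M=fit(a,b)
    for uv in([190+391/5,105+492/4.6],[190+393/5,105+470/4.6],):
        for z in(40,50):
            X=back(M['top'],uv,z);print('pointer',np.round(X,1),np.degrees(np.arctan2(X[1]-p[1],X[0]-p[0])),np.hypot(*(X[:2]-p[:2])))
    X=back(M['side'],[165+625/5,140+280/5],48);print('pointer side',np.round(X,1),np.degrees(np.arctan2(X[1]-p[1],X[0]-p[0])))
    # tongue
    for uv in([190+362/5,105+521/4.6],[190+427/5,105+512/4.6]):
        X=back(M['top'],uv,12);print('tongue',np.round(X,1),np.degrees(np.arctan2(X[1]-p[1],X[0]-p[0])))
    X=back(M['top'],[190+256/5,105+203/4.6],85);print('rye',np.round(X,1),np.degrees(np.arctan2(X[1]-p[1],X[0]-p[0])),np.hypot(*(X[:2]-p[:2])))
    X=back(M['side'],[165+222/5,140+280/5],45)
E
python3 fit.py
```

```text
['top'] 8 [547.7  10.8] phase deg 35.94 cost 0.29
['side'] 9 [547.    7.8] phase deg 35.88 cost 11.04
['top', 'side'] 8 [546.9   9.9] phase deg 35.94 cost 12.47
pointer [372.9 -24.1  40. ] -168.96868254785312 177.26410829414272
pointer [372.  -23.9  50. ] -169.07549999144183 178.09721203262066
pointer [389.2 -25.3  40. ] -167.4193534762128 161.50952848411092
pointer [388.3 -25.1  50. ] -167.55521354379604 162.43412749370972
pointer side [366.9 -13.   48. ] -172.77441633220516
tongue [353.3  -4.6  12. ] -175.72712237301096
tongue [360.5 -49.5  12. ] -162.3230800858612
rye [580.5  69.1  85. ] 60.40382088976582 68.1541865295552
```

{"name": "send_rows", "arguments": {
  "travel": [
    [-3.04,1.72,0],
    [-3.04,1.72,0],
    [-3.04,1.72,0],
    [-3.04,1.72,0],
    [-3.04,1.72,0],
    [-3.04,1.72,0],
    [-3.04,1.72,0],
    [-3.04,1.72,0],
    [-3.04,1.72,0],
    [-3.04,1.72,0],
    [-3.04,1.72,0],
    [-3.04,1.72,0],
    [-3.04,1.72,0],
    [-3.04,1.72,0],
    [-3.04,1.72,0],
    [-3.04,1.72,0],
    [-3.04,1.72,0],
    [-3.04,1.72,0],
    [-3.04,1.72,0],
    [-3.04,1.72,0]
  ],
  "roll": [0,0,0,0,0,0,0,0,0,0,0,0,0,0,0,0,0,0,0,0],
  "gripper": -1
}}

```text
time_s: 2.47
tool_pos: [668.4, -54.8, 231.4]
tcp_rot: [-3.141, 0.0, -2.793]
contact_force: [0.3, -0.1, 0.3]
opening: 0.2
```

{"name": "send_rows", "arguments": {
  "travel": [
    [0,0,0],
    [0,0,0],
    [0,0,0],
    [0,0,0],
    [0,0,0],
    [0,0,0],
    [0,0,0],
    [0,0,0]
  ],
  "roll": [7,7,7,7,7,7,7,0]
}}

```text
time_s: 3.13
tool_pos: [667.4, -56.2, 231.3]
tcp_rot: [-3.142, -0.0, 2.633]
contact_force: [-0.2, -0.3, -0.3]
opening: -0.2
```

```bash
cat > st.py <<'E'
from h import *
C=np.array([547.3,10.2])
s=ctrl.read_state();p=s['tool_pos'];y=s['tcp_rot'][2];d=p[:2]-C
print('t',round(s['time_s'],2),'tcp',np.round(p,1),'rot',np.round(np.degrees(s['tcp_rot']),1),'open',round(s['opening'],1),'F',np.round(s['contact_force'],1))
print('r',np.hypot(*d),'phi',np.degrees(np.arctan2(d[1],d[0])))
t=C+137*np.array([np.cos(np.radians(-29)),np.sin(np.radians(-29))])-p[:2]
print('to target in tool xy',t@[np.cos(y),np.sin(y)],t@[np.sin(y),-np.cos(y)])
E
python3 st.py
python3 - <<'E'
from h import *
for n in('top','side','wrist'): cv2.imwrite(f'pics/{n}1.png',viewer.camera(n))
a=cv2.imread('pics/top1.png');b=cv2.imread('pics/wrist1.png')
cv2.imwrite('pics/c1.png',cv2.resize(a[100:240,180:380],None,fx=3.5,fy=3.5,interpolation=2))
E
```

```text
t 3.13 tcp [667.4 -56.2 231.3] rot [-180.    -0.   150.9] open -0.2 F [-0.2 -0.3 -0.3]
r 137.27403308070294 phi -28.946150900499173
to target in tool xy 0.27367908229551113 -0.12963732830529753
```

View pics/wrist1.png

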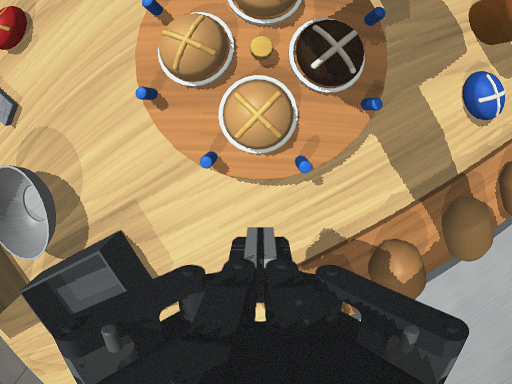

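View pics/side1.png

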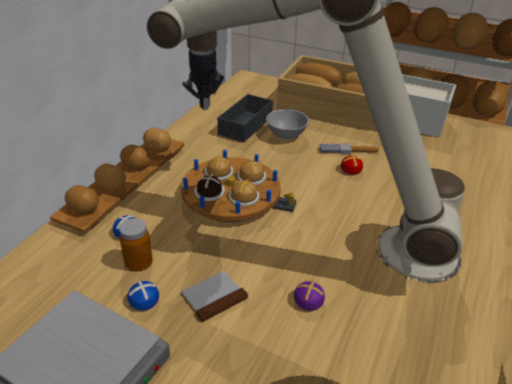

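The wrist view shows the button at (261,47), the rye roll at (332,50), and the finger at (260,245) between pegs (208,160) and (304,165). The side view shows the hand clear above the far right rim. I'll cross-check the geometry using the wrist view.

Run:
```python
from h import *
m=viewer.camera_model('wrist');print(np.round(m['K'],1).tolist(), (-m['R'].T@m['t']).round(1))
def backw(uv,z):
    K=m['K'];d=np.array([(uv[0]-K[0,2])/K[0,0],(uv[1]-K[1,2])/K[1,1]]);th=np.hypot(*d)
    c=np.r_[d/th*np.sin(th),np.cos(th)];d=m['R'].T@c;o=-m['R'].T@m['t'];return o+d*(z-o[2])/d[2]
im=cv2.imread('pics/wrist1.png')
print('button',backw([261,44],67).round(1))
P=[]
for c,a in blobs(im,(130,0,390,175)):
    X=backw(c,62);P.append(X);print(c.round(1),a,X.round(1))
P=np.array(P)
s=least_squares(lambda q:[min(np.hypot(x[0]-q[0]-132*np.cos(q[2]+k*np.pi/4),x[1]-q[1]-132*np.sin(q[2]+k*np.pi/4)) for k in range(8)) for x in P],[547,10,.627],loss='soft_l1')
print(s.x[:2],np.degrees(s.x[2]),s.fun.round(1))
print('rye',backw([332,55],85))
```

```text
[[297.3, 0.0, 259.9], [0.0, 297.3, 191.5], [0.0, 0.0, 1.0]] [608.6 -23.6 373.9]
button [548.1  11.2  67. ]
[151.9   5.9] 159 [443.  -67.3  62. ]
[374.6  15.6] 179 [570.3 141.3  62. ]
[145.5  93.2] 174 [ 528.3 -120.7   62. ]
[371.9 103.8] 185 [657.2  88.4  62. ]
[207.7 160.1] 150 [627.4 -97.7  62. ]
[303.  164.4] 170 [681.  -10.5  62. ]
[547.19969994   9.99323174] 36.29449441472281 [2.3 3.2 1.1 3.6 2.5 3.3]
rye [592.44577548  65.55559715  85.        ]
```

{"name": "send_rows", "arguments": {
  "travel": [
    [0,0,3.5],
    [0,0,3.5],
    [0,0,3.5],
    [0,0,3.5],
    [0,0,2.5],
    [0,0,1.0],
    [0,0,0]
  ],
  "roll": [0,0,0,0,0,0,0]
}}

```text
time_s: 3.87
tool_pos: [665.7, -56.5, 53.2]
tcp_rot: [-3.138, -0.005, 2.636]
contact_force: [-0.0, -0.4, 0.2]
opening: -0.2
```

{"name": "send_rows", "arguments": {
  "travel": [
    [0.003,0.287,0],
    [0.003,0.287,0],
    [0.003,0.287,0],
    [0.003,0.287,0],
    [0.003,0.287,0],
    [0.003,0.287,0],
    [0.003,0.287,0],
    [0.003,0.287,0],
    [0.003,0.287,0],
    [0.003,0.287,0],
    [0.003,0.287,0],
    [0.003,0.287,0],
    [0.003,0.287,0],
    [0.003,0.287,0],
    [0.003,0.287,0],
    [0.003,0.287,0]
  ],
  "roll": [-1.2,-1.2,-1.2,-1.2,-1.2,-1.2,-1.2,-1.2,-1.2,-1.2,-1.2,-1.2,-1.2,-1.2,-1.2,-1.2]
}}

```text
time_s: 5.2
tool_pos: [682.7, -12.9, 56.3]
tcp_rot: [3.142, -0.0, 2.972]
contact_force: [0.5, -0.5, 0.3]
opening: -0.2
```

```bash
python3 st.py
python3 - <<'E'
from h import *
for n in('top','side','wrist'): cv2.imwrite(f'pics/{n}2.png',viewer.camera(n))
from fit import fit
fit(cv2.imread('pics/top2.png'),cv2.imread('pics/side2.png'))
E
```

```text
t 5.2 tcp [682.7 -12.9  56.3] rot [180.   -0.  170.3] open -0.2 F [ 0.5 -0.5  0.3]
r 137.3562348885927 phi -9.687011514128084
to target in tool xy 8.055381146223374 -45.31163064561629
['top'] 4 [547.4  11.4] phase deg 43.95 cost 0.07
['side'] 9 [547.3   7.6] phase deg 44.26 cost 7.6
['top', 'side'] 4 [546.7   9.6] phase deg 44.28 cost 8.6
```

View pics/wrist2.png

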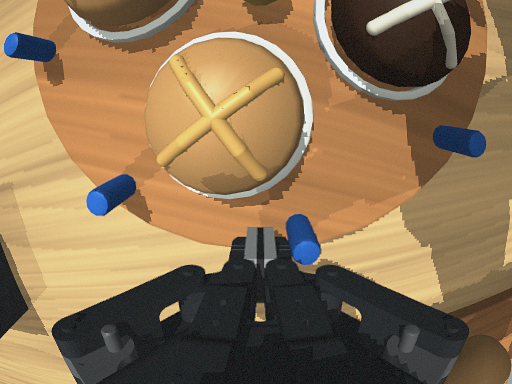

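The finger sits beside the peg at (303,238) in the wrist view. The disc has turned about 8°, so the push works, and I'll continue along the arc.

{"name": "send_rows", "arguments": {
  "travel": [
    [0.003,0.287,0],
    [0.006,0.43,0],
    [0.012,0.574,0],
    [0.012,0.574,0],
    [0.012,0.574,0],
    [0.012,0.574,0],
    [0.012,0.574,0],
    [0.012,0.574,0],
    [0.012,0.574,0],
    [0.012,0.574,0],
    [0.012,0.574,0],
    [0.012,0.574,0],
    [0.012,0.574,0],
    [0.012,0.574,0],
    [0.012,0.574,0],
    [0.012,0.574,0],
    [0.012,0.574,0],
    [0.012,0.574,0],
    [0.006,0.43,0],
    [0.003,0.287,0]
  ],
  "roll": [-1.2,-1.8,-2.4,-2.4,-2.4,-2.4,-2.4,-2.4,-2.4,-2.4,-2.4,-2.4,-2.4,-2.4,-2.4,-2.4,-2.4,-2.4,-1.8,-1.2]
}}

```text
time_s: 7.02
tool_pos: [660.1, 88.3, 56.3]
tcp_rot: [3.142, -0.0, -2.536]
contact_force: [-0.5, -1.6, -0.9]
opening: -0.1
```

```bash
python3 st.py
python3 - <<'E'
from h import *
for n in('top','side','wrist'): cv2.imwrite(f'pics/{n}3.png',viewer.camera(n))
from fit import fit
fit(cv2.imread('pics/top3.png'),cv2.imread('pics/side3.png'))
E
```

```text
t 7.02 tcp [660.1  88.3  56.3] rot [ 180.    -0.  -145.3] open -0.1 F [-0.5 -1.6 -0.9]
r 137.22165445811595 phi 34.68269001683312
to target in tool xy 76.55345385571965 -122.75688580549435
['top'] 8 [547.8  11.2] phase deg 43.88 cost 0.26
['side'] 9 [546.8   9.1] phase deg 44.33 cost 6.62
['top', 'side'] 8 [547.   10.3] phase deg 44.09 cost 7.89
```

View pics/wrist3.png

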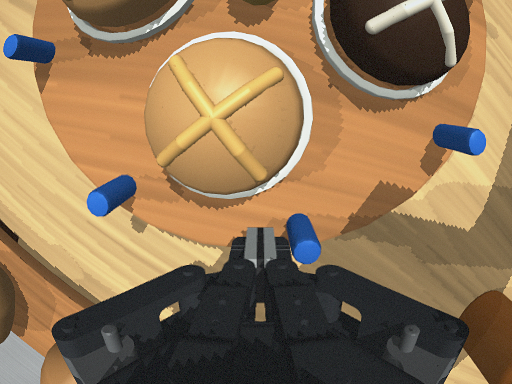

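The relative picture is the same as before (peg at (303,238)), and the disc has now turned about 53°.

{"name": "send_rows", "arguments": {
  "travel": [
    [0.003,0.287,0],
    [0.006,0.43,0],
    [0.012,0.574,0],
    [0.012,0.574,0],
    [0.012,0.574,0],
    [0.012,0.574,0],
    [0.012,0.574,0],
    [0.012,0.574,0],
    [0.012,0.574,0],
    [0.012,0.574,0],
    [0.012,0.574,0],
    [0.012,0.574,0],
    [0.012,0.574,0],
    [0.012,0.574,0],
    [0.012,0.574,0],
    [0.012,0.574,0],
    [0.012,0.574,0],
    [0.012,0.574,0],
    [0.006,0.43,0],
    [0.003,0.287,0]
  ],
  "roll": [-1.2,-1.8,-2.4,-2.4,-2.4,-2.4,-2.4,-2.4,-2.4,-2.4,-2.4,-2.4,-2.4,-2.4,-2.4,-2.4,-2.4,-2.4,-1.8,-1.2]
}}

```text
time_s: 8.83
tool_pos: [573.5, 145.0, 56.5]
tcp_rot: [-3.141, 0.0, -1.76]
contact_force: [0.4, -1.7, -0.2]
opening: 0.4
```

{"name": "send_rows", "arguments": {
  "travel": [
    [0.003,0.287,0],
    [0.006,0.43,0],
    [0.012,0.574,0],
    [0.012,0.574,0],
    [0.012,0.574,0],
    [0.012,0.574,0],
    [0.012,0.574,0],
    [0.012,0.574,0],
    [0.012,0.574,0],
    [0.006,0.43,0],
    [0.003,0.287,0],
    [0.003,0.287,0],
    [0,0,0]
  ],
  "roll": [-1.2,-1.8,-2.4,-2.4,-2.4,-2.4,-2.4,-2.4,-2.4,-1.8,-1.2,-1.2,0]
}}

```text
time_s: 9.92
tool_pos: [516.3, 143.7, 56.4]
tcp_rot: [3.141, 0.0, -1.343]
contact_force: [0.3, -0.5, 0.7]
opening: 0.0
```

```bash
python3 st.py
python3 - <<'E'
from h import *
for n in('top','side','wrist'): cv2.imwrite(f'pics/{n}4.png',viewer.camera(n))
from fit import fit
fit(cv2.imread('pics/top4.png'),cv2.imread('pics/side4.png'))
a=cv2.imread('pics/top4.png');b=cv2.imread('pics/side4.png')
cv2.imwrite('pics/c4.png',np.vstack([cv2.resize(a[105:230,190:320],(400,385),interpolation=2),]))
cv2.imwrite('pics/d4.png',cv2.resize(b[140:240,165:310],None,fx=5,fy=5,interpolation=2))
E
```

```text
t 9.92 tcp [516.3 143.7  56.4] rot [180.   0. -77.] open 0.0 F [ 0.3 -0.5  0.7]
r 137.08614974177598 phi 103.05636776227944
to target in tool xy 228.81095231587702 -101.82450357426777
['top'] 6 [548.   11.5] phase deg 22.68 cost 0.11
['side'] 6 [545.8  10.2] phase deg 22.37 cost 1.86
['top', 'side'] 6 [546.8  10.9] phase deg 22.75 cost 2.78
```

View pics/wrist4.png

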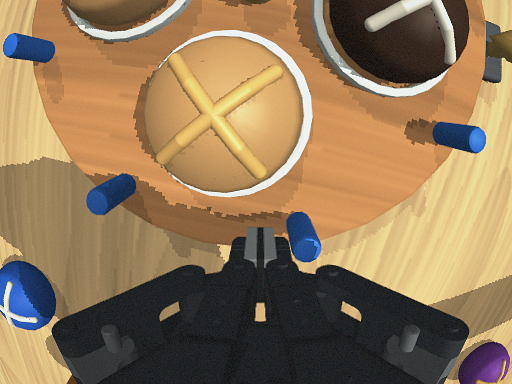

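View pics/d4.png

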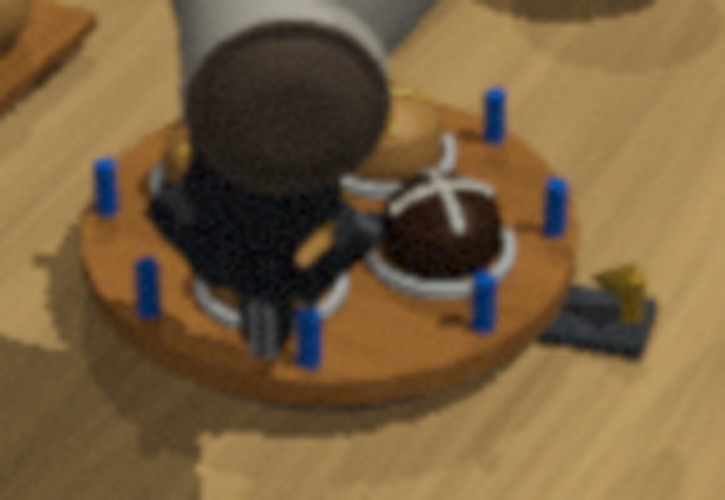

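View pics/c4.png

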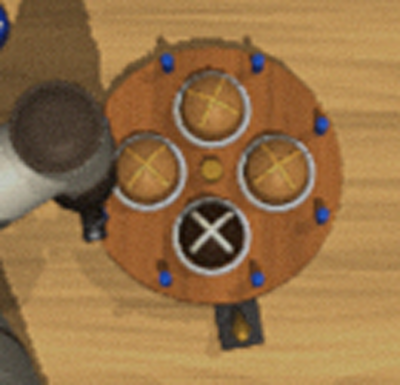

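The rye roll is at about 180°, one short push from the pointer at about 191.4°. I'll finish slowly.

{"name": "send_rows", "arguments": {
  "travel": [
    [0.003,0.287,0],
    [0.003,0.287,0],
    [0.003,0.287,0],
    [0.003,0.287,0],
    [0.003,0.287,0],
    [0.003,0.287,0],
    [0.003,0.287,0],
    [0.003,0.287,0],
    [0.001,0.144,0],
    [0.001,0.144,0],
    [0.001,0.1,0],
    [0,0,0],
    [0,0,0]
  ],
  "roll": [-1.2,-1.2,-1.2,-1.2,-1.2,-1.2,-1.2,-1.2,-0.6,-0.6,-0.4,0,0]
}}

```text
time_s: 11.15
tool_pos: [491.2, 135.1, 56.3]
tcp_rot: [3.141, -0.0, -1.149]
contact_force: [0.5, -0.7, 0.7]
opening: 0.3
```

{"name": "send_rows", "arguments": {
  "travel": [
    [0,-0.5,0],
    [0,-1,0],
    [0,-1,0],
    [0,0,-2],
    [0,0,-4],
    [0,0,-4],
    [0,0,-4],
    [0,0,-4],
    [-3,0,-2],
    [-3,0,0],
    [-3,0,0],
    [0,0,0],
    [0,0,0]
  ],
  "roll": [0,0,0,0,0,0,0,0,0,0,0,0,0]
}}

```text
time_s: 12.23
tool_pos: [477.5, 229.2, 256.5]
tcp_rot: [-3.141, 0.0, -1.146]
contact_force: [-0.4, -0.8, 0.5]
opening: 0.2
```

```bash
python3 st.py
python3 - <<'E'
from h import *
m=viewer.camera_model('wrist')
for n in('top','side','wrist'): cv2.imwrite(f'pics/{n}5.png',viewer.camera(n))
from fit import fit
fit(cv2.imread('pics/top5.png'),cv2.imread('pics/side5.png'))
np.savez('w5.npz',**{k:np.array(v) for k,v in m.items() if k in 'KRt'})
a=cv2.imread('pics/top5.png')
cv2.imwrite('pics/c5.png',cv2.resize(a[105:235,190:320],(598,598),interpolation=2))
E
```

```text
t 12.23 tcp [477.5 229.2 256.5] rot [-180.     0.   -65.7] open 0.2 F [-0.4 -0.8  0.5]
r 229.81545908703947 phi 107.6816092480859
to target in tool xy 338.15141684129173 -55.238939341063265
['top'] 8 [547.7  11. ] phase deg 33.77 cost 0.11
['side'] 9 [545.6  11.7] phase deg 33.7 cost 6.0
['top', 'side'] 8 [546.8  11. ] phase deg 33.74 cost 6.75
```

View pics/wrist5.png

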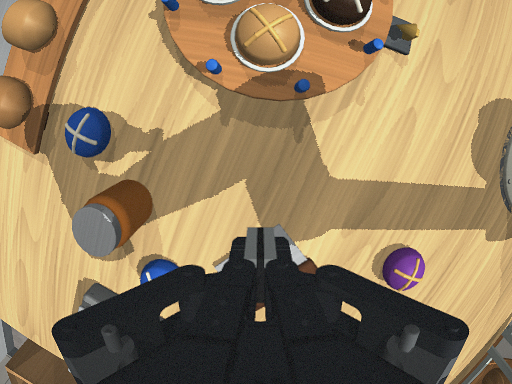

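View pics/c5.png

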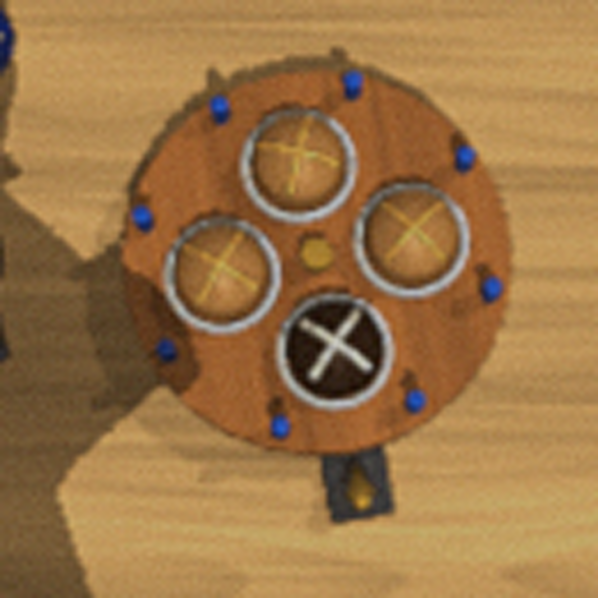

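The top view shows the rye roll at (335,350) in the crop, with the pointer at (361,490) beyond it. The hand is clear to the left. I'll check the pointer's heading more carefully.

Run:
```python
from h import *
m=viewer.camera_model('top');C=np.array([547.7,11.0]);k=4.6
def a(u,v,z): 
    X=back(m,[190+u/k-.4,105+v/k-.4],z);d=X[:2]-C;return X.round(1),round(np.degrees(np.arctan2(d[1],d[0]))%360,2),round(np.hypot(*d),1)
X1=a(328,522,12);X2=a(394,512,12);print(X1,X2);mid=(X1[0]+X2[0])/2-np.r_[C,0];print('tongue mid',np.degrees(np.arctan2(mid[1],mid[0]))%360)
e=X2[0]-X1[0];print('tongue end normal',np.degrees(np.arctan2(e[1],e[0]))%360-90, np.hypot(*e[:2]))
print('pointer',a(361,490,45),a(358,465,37))
print('ring',a(335,351,53),'roll',a(336,345,90))
b=cv2.imread('pics/side5.png');ms=viewer.camera_model('side')
cv2.imwrite('pics/d5.png',cv2.resize(b[140:240,165:310],None,fx=5,fy=5,interpolation=2))
f=np.radians(191.3);u=np.array([np.cos(f),np.sin(f)])
im=cv2.imread('pics/c5.png')
for r,z in((155,37),(189,50),(72,92),(72,53)):
    p=proj(m,[*(C+r*u),z])[0];cv2.drawMarker(im,tuple(int(x) for x in ((p-[190,105]+.4)*k)),(0,255,0),0,12)
cv2.imwrite('pics/c5m.png',im)
```

```text
(array([353.9,   0.6,  12. ]), np.float64(183.08), np.float64(194.1)) (array([361.9, -49. ,  12. ]), np.float64(197.9), np.float64(195.3))
tongue mid 190.5066100330185
tongue end normal 189.16234704572173 50.24101909794426
pointer (array([375.3, -23.5,  45. ]), np.float64(191.33), np.float64(175.8)) (array([394.6, -21.3,  37. ]), np.float64(191.93), np.float64(156.5))
ring (array([477.7,  -3.5,  53. ]), np.float64(191.69), np.float64(71.5)) roll (array([476.3,  -4. ,  90. ]), np.float64(191.9), np.float64(73.0))
```

View pics/c5m.png

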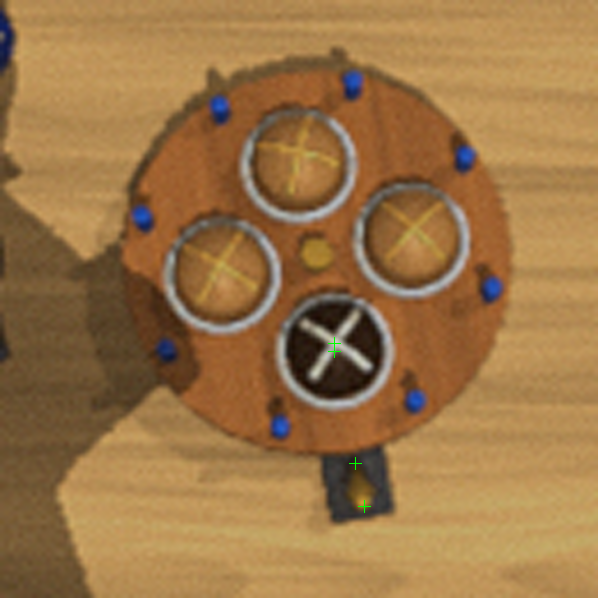

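View pics/d5.png

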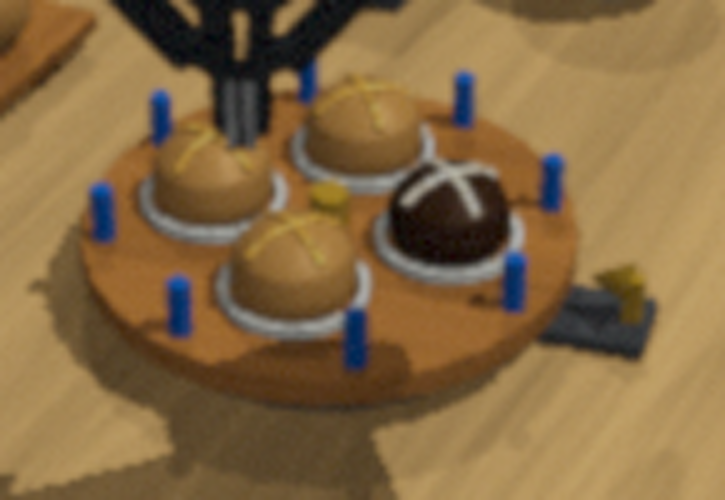

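Both views agree that the roll is within about 1° of the pointer line and all four rolls are upright. The hand is about 90 mm outside the rim and 256 mm up. I'll hand in.

```bash
python3 -c "
from rig import order
print(order.hand_in())"
```

```text
the job is handed in; nothing more can be done
None
```

I turned the carousel about 133° anticlockwise by pushing one rim peg with the shut fingers at up to about 0.5 rad/s. I then backed the hand off, raised it clear at about 12 s, and handed in. No verdict was reported.

**Alignment:** in the last top view the rye roll and its ring sit at 191.3–191.9°. The pointer features read 190.5–191.9°, with the coarser tongue edge at 189.2°. That puts the roll about 1–3 mm from the front place, where up to 11 mm is allowed.

**Rolls and hand:** all four rolls look upright in their rings, and the measured contact force stayed below about 2 N. The hand ended about 90 mm clear of the rim, touching nothing.

**Limits of the checks:** the side-view and top-view fits of the turning axis differed by about 2–3 mm, which is close to the calibration limit. I did not measure the disc's final speed separately, but it was last pushed about 1 s before the last pictures. I did not re-measure the other items on the bench; the arm made no contact with them that I could see.

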